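# Roll a transport canister onto the code reader's line

## Robot

A 6-joint arm with a two-finger parallel gripper is mounted at the origin on the work surface. World frame = base frame: x ahead of the robot, y to its left, z up, the work surface at z = 0. Lengths are in m, angles in rad, forces in N, time in s.
With the tool pointing down it reaches from about 0.225 to 0.875 m from the base axis. Payload 3.4 kg.
Tool frame: the origin (TCP) lies where the fingers leave the gripper's body, on its centre line; the fingertips stand 73 mm ahead of it and the grasp point (between the pads) lies 54 mm ahead of it; x points along the fingers, y is the direction in which the jaws open and shut, and the axes are right-handed (so a half turn about x gives the same grasp; the last joint's range is limited). The gripper opens to 85 mm and grips with 20 to 120 N. Pads are 22 mm wide; open, the fingers measure 114 mm over their backs; the gripper's body (76 mm by 85 mm) begins 54 mm behind the grasp point. The pads swing forward as they close: fully open they stand 13 mm farther back than shut.
Start: joints at [1.021, 0.276, 1.505, -0, 1.361, -0.121], TCP at [0.239, 0.523, 0.304] pointing down, gripper open.
Joint ranges: [-2.89, 2.89], [-0.75, 2.08], [0.22, 2.7], [-1.18, 4.32], [0.11, 2.71], [-2.7, 2.7]. Speed limits (rad/s): [2.57, 2.57, 3.14, 3.14, 3.14, 3.14].

## Interface

Orientations are given as a unit quaternion [w, x, y, z].
In Python, from rig import manip gives the robot as it stands.
- The arm moves only by the tool play_rows, never from a script. Its argument "steps" is a list of rows, each a list of 5 numbers: the closure, from 0 (fully open) to 1 (shut), then the shift along the tool's x, y, z as a fraction of full scale, then the turn about the tool's x as a fraction of full scale. In form: [[grip, tx, ty, tz, twist], ...]. A call has 1 to 20 rows; each row shifts and turns the commanded pose from where the row before left it, along the tool's axes as they then stand; what a row does not reach is not made up. Full scale, the value 1, is 0.03 m for a shift and 6 degrees for a turn. A row lasts 1/10 s, in which the tool goes at most 50 mm and 8.59 degrees, less where a joint would pass 70% of its speed; a pose out of reach is approached as far as the arm can. A call with a number of a shift or a turn outside -1 to 1 is refused whole. A call with a gripper value outside its range is refused whole. The fingers move at their own pace and stop on an object; "newtons" is the grip in N (left out, the last holds). Time passes only in rows, so rows that do not move let the fingers close. It gives the time, the measured TCP pose, the force and the opening at its end, in the units of the state.
- manip.get_state(): the state, without advancing time (a new reading comes with each control period).
- manip.get_image(name): name is "scene" or "top"; returns (picture, depth): 400x640x3 uint8, red, green, blue; 400x640 float32, m along the optical axis (not along the pixel's ray), 0 where there is no reading.
- manip.camera_model(name): a dict with "mtx" (3x3 intrinsics, pixels), "R" (3x3) and "t" (3): a world point X has camera coordinates R X + t. Camera axes: x right, y down, z forward; pixel columns grow to the right and rows downward; lengths in m; the calibration is good to about 2 mm. A picture is of the moment at which its call begins. camera_model takes no time and is no camera call.
- manip.sign_off(): hands the job in, once; it reports no verdict.
Trained networks look in the newest picture that a camera, given by its name, has taken for a name from the list of things; names that differ only in an ending like _2 or _b are one class to them, and where a whole thing is asked for, a point or a joint stands for the part that bears it (a point fixed in the world has none). Each returns a list of dicts, best first, with "conf" (0 to 1); they miss things now and then, are a little off and sometimes report something else, mostly with a low value. They report only what shows in the picture. A call takes as long as a camera call. They do not tell look-alikes from the thing itself.
- manip.regions_of(camera, query): "mask" (400x640 bool, what is visible of it).
- manip.mark_of(camera, query): "location" ([x, y, z] in m, in the coordinates of the camera as it stood for that picture, good to about 4 mm: a listed point, or the origin of a listed thing).
The state is a dict: "clock": time; "qpos": joint angles; "qd": joint speeds; "effort": joint torques, N m; "position": TCP position; "ee_rot": TCP orientation; "contact_force": force on the tool from outside, world axes, zero at the start; "moment": the same for the moment, N m; "width": finger opening in m.
Only numpy, scipy, OpenCV 4.12 (cv2) and the standard library are available. Lean on these libraries where they do the work, as an engineer would, in place of code of your own. Each camera call takes 0.05 s, during which the arm holds its last target.

## Task

Roll the orange-capped transport canister across the mat by pushing its top sideways with your fingertips, until it lies centred along the white line in front of the code reader, then leave it lying still. Do not reach down around it to grip it, and do not drag it or lift it off the mat. Leave the blue-capped canister on the mat, and the green-capped canister and yellow-lidded pot standing beside the mat, where they are.

Things in the scene. Friction and masses are not known exactly. Their poses are not given: they have to be found in the camera images.
- orange_can: canister to roll: smooth closed white cylinder, orange cap (towards the robot), dark rings; 44 mm diameter all along, 124 mm long, about 90 g. It lies 75 to 105 mm to one side of the line and about parallel to it. Origin: on its axis, half-way along, 22 mm above the mat. x: along its axis from cap to grey base; y and z turn as it rolls. It rolls with little slip and soon stops by itself when let go.
- line_mid (a point): middle of the white line, on the surface of the fixed mat (12 mm above the bench). x: along the line, away from the robot towards the reader; y: across it, to the left; z up. The line is 180 mm long, 5 mm wide, with a cross-mark at each end. The mat is flat dark grey-blue rubber, 190 mm (x) by 336 mm (y), with a white kerb 5 mm high at its left and right ends.
- reader (a point): middle of the code reader's black head, fixed on a post beyond the far end of the line, looking down at the line; the head is 60 mm wide and about 70 mm deep, the top of its post 145 mm above the bench. Keep clear of it. Axes as the line's.
- blue_can: the blue-capped canister, to be left alone: same size and shape, lying on the mat on the other side of the line, 75 to 105 mm from it. Origin on its axis, half-way along; x axis along its axis.
- green_can: a green-capped canister standing upright on the bench to the left or right of the mat, 44 mm diameter, 124 mm tall; to be left alone. Origin at its centre, 62 mm above the bench; z up.
- pot: a white specimen pot with a yellow lid standing on the bench on the other side of the mat, 53 mm diameter, 60 mm tall; to be left alone. Origin at the centre of its underside; z up.
Mind the look-alikes: they are no part of the job. Leave any brown or pink look-alike of the orange_can alone.

How it is judged:
On the way:
1. the orange-capped canister has rolled over the mat by more than a quarter turn (not slid) (angle between orange_can's own z axis and vertical above 1.9 rad).
At the end, for the whole second after the job is handed in: the orange-capped canister lies still on the mat, its centre within 8 mm of the line across it and 30 mm of the line's middle along it, turned under 0.14 rad from the line; the blue-capped canister is within 10 mm, and the standing containers upright and within 20 mm, of their starts (y of orange_can in the frame of line_mid between -0.008 and 0.008 m and x of orange_can in the frame of line_mid between -0.03 and 0.03 m and z of orange_can in the frame of line_mid between 0.018 and 0.026 m and angle between the x axis of orange_can and the x axis of line_mid, either way round below 0.14 rad and linear speed of orange_can below 0.01 m/s and angular speed of orange_can below 0.3 rad/s and distance of blue_can from where it was at the start of the episode below 0.01 m and distance of each of green_can, pot from where it was at the start of the episode below 0.02 m and angle between each of green_can, pot's own z axis and vertical below 0.2 rad); the robot touches nothing.
It fails at once if the orange-capped canister was lifted or tipped (its centre rose more than 10 mm above its lying height) (z of orange_can in the frame of line_mid above 0.032 m).
It fails at once if the fingers reached down around the orange-capped canister to grip or shove it (touching it with the grasp point less than 36 mm above the mat) (contact force between the fingers and orange_can above 0.5 N and z of the grasp point in the frame of line_mid below 0.036 m).
It fails at once if the blue-capped canister was moved (more than 10 mm) (distance of blue_can from where it was at the start of the episode above 0.01 m).
It fails at once if a standing container was moved (more than 20 mm) or tipped (distance of any of green_can, pot from where it was at the start of the episode above 0.02 m or angle between any of green_can, pot's own z axis and vertical above 0.3 rad).
It also fails if it takes over 51 s, if anything falls off the work surface, if the arm or the gripper's body presses on something with over 40 N, if the wrist force passes 120 N, or if a joint passes its speed limit or range.

## Working session

There is one attempt and no reset: what is moved stays moved. The work goes in short steps, Python scripts to look and compute and a tool call to move; the robot and the scene stay as the last step left them, time stands still between calls to the robot, and variables do not carry over. Pictures are saved under pics/ and viewed, and the job is handed in when it is done.

Besides the shell and the picture viewer there is one more tool, called after "Request:" in YAML: its name, and indented under it one key for each argument. play_rows: Moves the arm, as the interface text tells. Its arguments: {"type":"object","properties":{"steps":{"type":"array","items":{"type":"array","items":{"type":"number"}}},"newtons":{"type":"number"}},"required":["steps"]}

```bash
mkdir -p pics; ls
cat > h.py <<'E'
import numpy as np, cv2
from rig import manip
def w(cam,p):
    m=manip.camera_model(cam); return np.array(m["R"]).T@(np.array(p)-np.array(m["t"]))
E
python3 - <<'E'
from h import *
print(manip.get_state())
for c in ["top","scene"]:
    im,d=manip.get_image(c); cv2.imwrite(f"pics/{c}0.png",im[:,:,::-1])
    for q in ["orange_can","line_mid","reader","blue_can","green_can","pot"]:
        print(c,q,[(round(r["conf"],2),w(c,r["location"]).round(4).tolist()) for r in manip.mark_of(c,q)])
print(manip.get_state()["clock"])
E
```

```text
pics
{'clock': 0.0, 'qpos': array([ 1.02099656e+00,  2.76603760e-01,  1.50614080e+00,  1.54039555e-05,
        1.36069570e+00, -1.21000753e-01]), 'qd': array([-1.45140478e-03,  1.47427803e-04, -1.32969732e-03, -1.58580557e-03,
        1.61399517e-04,  6.09013122e-05]), 'effort': array([-7.71363193e-04, -4.16763961e+01, -2.45805645e+01, -5.53811933e-04,
        1.10168828e-02, -3.37842799e-06]), 'position': array([0.23886537, 0.52260162, 0.30303154]), 'ee_rot': array([ 0.69069653,  0.14983053,  0.6911366 , -0.15106067]), 'contact_force': array([-0.16330372,  0.28547554, -0.37995326]), 'moment': array([-0.05071955,  0.04258526, -0.01666659]), 'width': 0.08533535581791989}
top orange_can [(0.9, [0.5153, -0.3372, 0.0275]), (0.52, [0.5174, 0.081, 0.0121])]
top line_mid [(0.7, [0.5179, 0.0814, 0.0096])]
top reader [(0.77, [0.6818, 0.0467, 0.1114])]
top blue_can []
top green_can [(0.87, [0.6059, 0.3399, 0.064])]
top pot [(0.81, [0.4596, -0.1968, -0.0026])]
scene orange_can [(0.9, [0.5153, -0.3347, 0.0161]), (0.66, [0.7376, -0.2103, 0.0218]), (0.62, [0.4946, 0.0014, 0.033])]
scene line_mid [(0.88, [0.5172, 0.0788, 0.0178])]
scene reader [(0.83, [0.6808, 0.0441, 0.113])]
scene blue_can [(0.87, [0.539, 0.1637, 0.033])]
scene green_can [(0.73, [0.6021, 0.3405, 0.0627])]
scene pot [(0.77, [0.4549, -0.1955, -0.0026])]
0.7
```

View pics/top0.png

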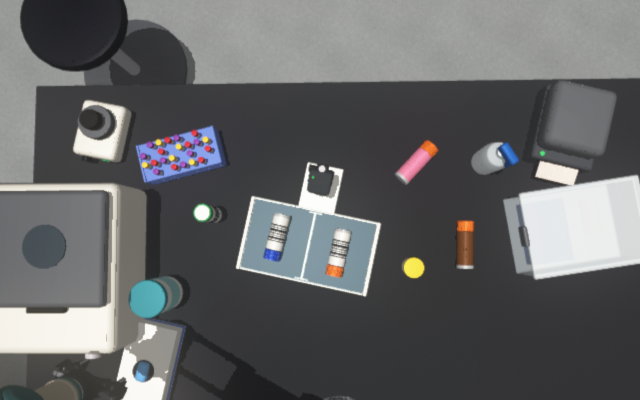

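View pics/scene0.png

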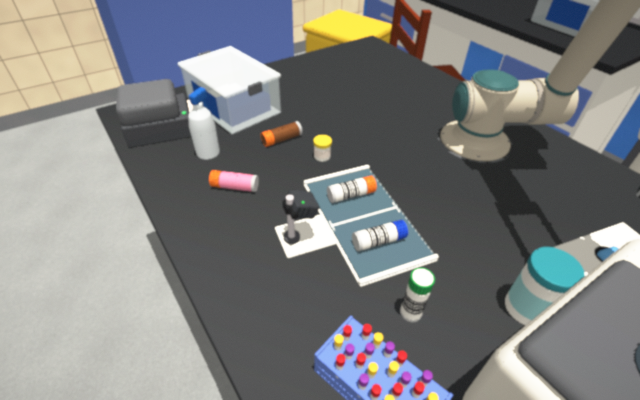

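The top view shows the white, orange-capped canister at about (340,252), the line from about (318,212) to (303,278), blue at (277,237), the pot at (413,268) and green at (205,212). The brown (465,245) and pink (416,162) canisters are look-alikes. Next I measure the geometry.

```bash
cat >> h.py <<'E'
def ray(cam,uv,z):
    m=manip.camera_model(cam); K=np.array(m["mtx"]);R=np.array(m["R"]);t=np.array(m["t"])
    uv=np.atleast_2d(uv); d=(np.linalg.inv(K)@np.c_[uv,np.ones(len(uv))].T).T@R
    C=-R.T@t; return C+d*((z-C[2])/d[:,2])[:,None]
def pose(im,d,cam="top",save=None):
    """canister on mat: points from depth above the mat; returns list of (centre, axis angle, length)"""
    m=manip.camera_model(cam);K=np.array(m["mtx"]);R=np.array(m["R"]);t=np.array(m["t"])
    v,u=np.mgrid[:400,:640]; P=np.stack([(u-K[0,2])/K[0,0]*d,(v-K[1,2])/K[1,1]*d,d],-1)
    return (P-t)@R
E
python3 - <<'E'
from h import *
im,d=manip.get_image("top")
cv2.imwrite("pics/z.png",cv2.resize(im[180:310,225:425,::-1],None,fx=4,fy=4,interpolation=cv2.INTER_CUBIC))
W=pose(im,d)
m=manip.camera_model("top");print(-np.array(m["R"]).T@m["t"], m["mtx"])
sub=(slice(190,300),slice(235,385))
h=W[...,2]
print("mat z",np.median(h[255:270,255:262]),np.median(h[235:240,310:320]),h[252,340])
msk=np.zeros(h.shape,np.uint8); msk[sub]=((h[sub]>0.03)&(h[sub]<0.075))
n,l,s,c=cv2.connectedComponentsWithStats(msk)
for i in range(1,n):
    if s[i,4]>80:
        p=W[l==i]; (cx,cy),(a,b),ang=cv2.minAreaRect(p[:,:2].astype(np.float32)*1000)
        e,V=np.linalg.eigh(np.cov(p[:,:2].T)); ax=V[:,1]*np.sign(V[0,1])
        print(s[i],c[i],"rect",cx,cy,a,b,ang,"yaw",np.arctan2(ax[1],ax[0]),"mean",p.mean(0),"zmax",p[:,2].max())
# bright pixels on mat plane for mat outline/line
g=cv2.cvtColor(im,cv2.COLOR_RGB2GRAY)
wl=(g>150)&(abs(h-0.012)<0.008)
mm=np.zeros_like(g);mm[sub]=wl[sub]
print(mm.sum())
cv2.imwrite("pics/zm.png",cv2.resize(mm[180:310,225:425]*255,None,fx=4,fy=4,interpolation=0))
E
```

```text
[0.53304126 0.00353473 1.39433408] [[511.24751835   0.         322.64183608]
 [  0.         511.24751835 204.18547256]
 [  0.           0.           1.        ]]
mat z 0.011559445305431076 0.01236670095242832 0.05570522717103416
[263 213  27  49 780] [276.12307692 237.08333333] rect 539.7001953125 164.12106323242188 43.95528793334961 123.8880844116211 76.0350341796875 yaw -0.2449721499424174 mean [0.53932836 0.16255791 0.05165923] zmax 0.06276345134447547
[325 228  26  50 783] [337.899106   252.74201788] rect 497.8626708984375 0.6471405029296875 44.031532287597656 123.72643280029297 77.3885726928711 yaw -0.2231714721883244 mean [0.49743117 0.00062084 0.05172849] zmax 0.06346287146511247
2295
```

View pics/z.png

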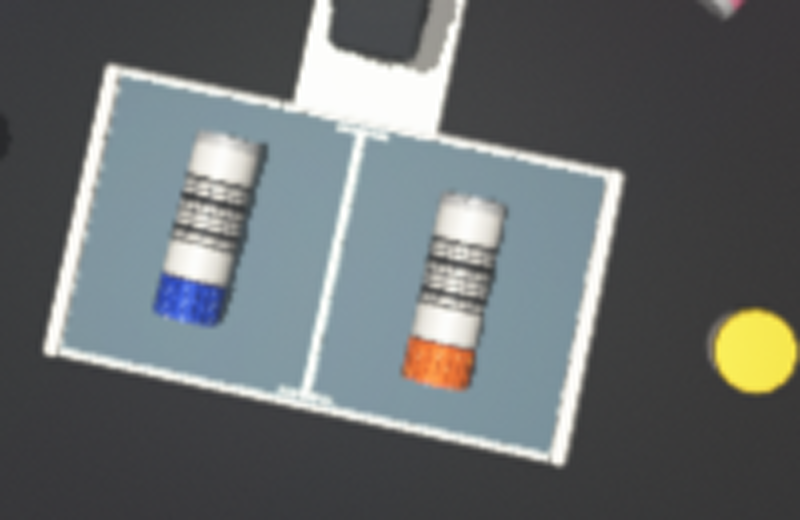

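View pics/zm.png

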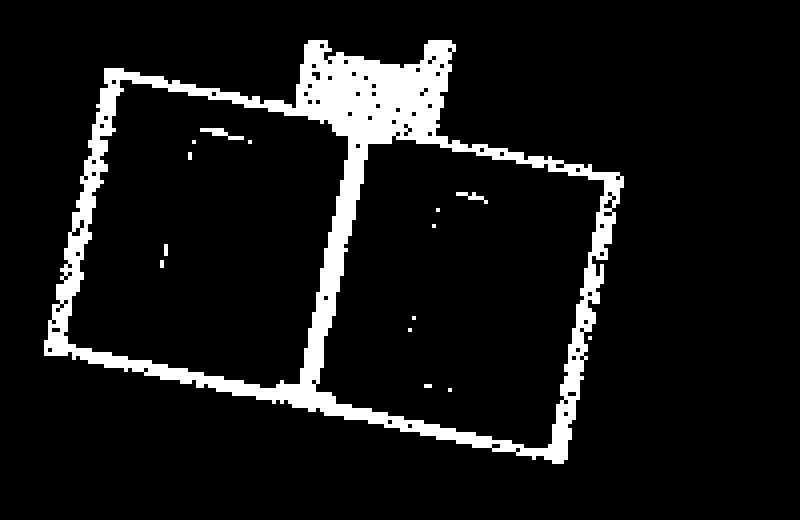

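```bash
cat >> h.py <<'E'
def line_fit(im):
    g=im.astype(float).mean(2); pts=[]
    for r in range(218,273):
        c0=225+ (358+(r-180-135/4)*4*(308-358)/260)/4
        cs=np.arange(int(c0)-5,int(c0)+7); x=g[r,cs]; x=x-np.median(x); x[x<8]=0
        if x.sum()>0: pts.append([(cs*x).sum()/x.sum(),r])
    return np.array(pts)
E
python3 - <<'E'
from h import *
im,d=manip.get_image("top")
p=line_fit(im); P=ray("top",p,0.012)
vx,vy,x0,y0=cv2.fitLine(P[:,:2].astype(np.float32),cv2.DIST_HUBER,0,1e-5,1e-5).ravel()
if vx<0: vx,vy=-vx,-vy
print("line yaw",np.arctan2(vy,vx),"pt",x0,y0, "res",np.std((P[:,0]-x0)*-vy+(P[:,1]-y0)*vx))
# mat corners from zm picture
uv=np.array([[112,70],[618,176],[560,460],[48,350]])/4+[225,180]
C=ray("top",uv,0.014); print(C, C.mean(0)); 
print(np.linalg.norm(C[0]-C[1]),np.linalg.norm(C[1]-C[2]))
u=np.array([vx,vy]);nrm=np.array([-vy,vx]);M=C.mean(0)[:2]
o=np.array([x0,y0]);mid=o+u*((M-o)@u);print("mid",mid,"mat centre off",(M-o)@nrm)
for n,q,yaw in [("orange",[.49785,.0006],-.2232),("blue",[.5397,.1641],-.245)]:
    print(n,(np.array(q)-mid)@u,(np.array(q)-mid)@nrm,yaw-np.arctan2(vy,vx))
for n,q in [("reader",[.681,.0455]),("pot",[.4575,-.196]),("green",[.604,.340])]: print(n,(np.array(q)-mid)@u,(np.array(q)-mid)@nrm)
print(manip.get_state()["clock"])
E
```

```text
line yaw -0.21550064 pt 0.5099096 0.08270508 res 0.0002253447856911855
[[ 0.64729672  0.2300952   0.014     ]
 [ 0.57278428 -0.11203414  0.014     ]
 [ 0.38365073 -0.07080149  0.014     ]
 [ 0.45827182  0.27286614  0.014     ]] [0.51550089 0.08003143 0.014     ]
0.35014938121225575 0.19357590941136973
mid [0.51580372 0.08141485] mat centre off -0.0014161810832176178
orange -0.0002572708322927917 -0.08278472252107012 -0.0076993555
blue 0.005662445063955971 0.08588249323004137 -0.029499367
reader 0.1690551116958931 0.00024087521367920631
pot 0.0023663063094689993 -0.2834655627465879
green 0.030861307565934862 0.27146352022820364
0.8
```

```bash
cat >> h.py <<'E'
from scipy.spatial.transform import Rotation as Ro
MID=np.array([.5158,.0814]);YL=-.2155
U=np.array([np.cos(YL),np.sin(YL)]);N=np.array([-np.sin(YL),np.cos(YL)])
def st(target=None,yaw=YL):
    s=manip.get_state(); q=np.array(s["ee_rot"]); R=Ro.from_quat(q[[1,2,3,0]]).as_matrix()
    p=np.array(s["position"]); dl=p[:2]-MID
    print("t",round(s["clock"],2),"tcp",p.round(4),"line frame x,y mm",(dl@U*1e3).round(1),(dl@N*1e3).round(1),"grasp over mat",round((p[2]-.054-.012)*1e3,1),"F",np.round(s["contact_force"],1),"w",round(s["width"],4))
    yy=np.arctan2(R[1,1],R[0,1]); 
    tw=[(-(yaw+k*np.pi-yy)+np.pi/2)%np.pi-np.pi/2 for k in (0,)]
    print("tool y yaw",yy,"twist(about tool x, down => -yaw) deg",np.degrees(tw[0]),"q6",s["qpos"][5]); print(R.round(3))
    if target is not None:
        # after the twist the tool y will be +-U
        print("shift tool axes m now:",(R.T@(np.array(target)-p)).round(4))
E
python3 - <<'E'
from h import *
q=MID-0.0003*U-.0928*N
print(q); st([q[0],q[1],.20])
E
```

```text
[ 0.49566297 -0.00918935]
t 0.8 tcp [0.2391 0.523  0.304 ] line frame x,y mm -364.7 372.2 grasp over mat 238.0 F [-0.1 -0.1 -0.7] w 0.0851
tool y yaw 1.1420356001849226 twist(about tool x, down => -yaw) deg 77.78106042935521 q6 -0.12100834296403888
[[ 0.     0.416  0.909]
 [ 0.     0.909 -0.416]
 [-1.     0.     0.   ]]
shift tool axes m now: [ 0.1039 -0.3773  0.4546]
```

Request:
play_rows:
  steps:
    - [0.3,0,0,0,1]
    - [0.3,0,0,0,1]
    - [0.3,0,0,0,1]
    - [0.3,0,0,0,1]
    - [0.3,0,0,0,1]
    - [0.3,0,0,0,1]
    - [0.3,0,0,0,1]
    - [0.3,0,0,0,1]
    - [0.3,0,0,0,1]
    - [0.3,0,0,0,1]
    - [0.3,0,0,0,1]
    - [0.3,0,0,0,1]
    - [0.3,0,0,0,0.96]
    - [0.3,0,0,0,0]

```text
clock: 2.2
position: [0.2391, 0.523, 0.3039]
ee_rot: [0.443, 0.551, 0.443, -0.551]
contact_force: [-0.1, -0.5, -0.5]
width: 0.0595
```

Request:
play_rows:
  steps:
    - [0.3,0,0.76,0.97,0]
    - [0.3,0,0.76,0.97,0]
    - [0.3,0,0.76,0.97,0]
    - [0.3,0,0.76,0.97,0]
    - [0.3,0,0.76,0.97,0]
    - [0.3,0,0.76,0.97,0]
    - [0.3,0,0.76,0.97,0]
    - [0.3,0,0.76,0.97,0]
    - [0.3,0,0.76,0.97,0]
    - [0.3,0,0.76,0.97,0]
    - [0.3,0,0.76,0.97,0]
    - [0.3,0,0.76,0.97,0]
    - [0.3,0,0.76,0.97,0]
    - [0.3,0,0.76,0.97,0]
    - [0.3,0,0.76,0.97,0]
    - [0.3,0,0.76,0.97,0]
    - [0.3,0,0,0,0]
    - [0.3,0,0,0,0]

```text
clock: 4.0
position: [0.4961, -0.0103, 0.3037]
ee_rot: [-0.443, -0.551, -0.444, 0.551]
contact_force: [0.5, 1.0, 0.3]
width: 0.0599
```

Run:
```python
from h import *
q=MID-0.0003*U-.0928*N
st([q[0],q[1],.15])
```

```text
t 4.0 tcp [ 0.4961 -0.0103  0.3037] line frame x,y mm 0.3 -93.8 grasp over mat 237.7 F [0.5 1.  0.3] w 0.0599
tool y yaw -0.2155753754794586 twist(about tool x, down => -yaw) deg -0.004318696851757602 q6 0.05398643864522068
[[-0.001  0.977 -0.214]
 [ 0.001 -0.214 -0.977]
 [-1.    -0.001 -0.001]]
shift tool axes m now: [ 0.1537 -0.0005 -0.0009]
```

Request:
play_rows:
  steps:
    - [0.3,1,0,-0.13,0]
    - [0.3,1,0,0,0]
    - [0.3,1,0,0,0]
    - [0.3,1,0,0,0]
    - [0.3,1,0,0,0]
    - [0.3,0.6,0,0,0]
    - [0.3,0,0,0,0]
    - [0.3,0,0,0,0]

```text
clock: 4.8
position: [0.4967, -0.005, 0.1363]
ee_rot: [0.444, 0.55, 0.444, -0.55]
contact_force: [0.2, 0.9, -0.2]
width: 0.0599
```

Request:
play_rows:
  steps:
    - [0.3,0.07,0,0,0]
    - [0.3,0.07,0,0,0]
    - [0.3,0,0,0,0]

```text
clock: 5.1
position: [0.4971, -0.0059, 0.1323]
ee_rot: [0.444, 0.551, 0.443, -0.55]
contact_force: [-0.4, -0.4, 0.2]
width: 0.0598
```

Request:
play_rows:
  steps:
    - [0.3,0.07,0,0,0]
    - [0.3,0,0,0,0]

```text
clock: 5.3
position: [0.4968, -0.006, 0.1296]
ee_rot: [0.443, 0.551, 0.443, -0.551]
contact_force: [-1.7, -0.7, -0.2]
width: 0.0596
```

Request:
play_rows:
  steps:
    - [0.3,0.05,0,0,0]
    - [0.3,0,0,0,0]

```text
clock: 5.5
position: [0.4968, -0.006, 0.1279]
ee_rot: [-0.443, -0.551, -0.443, 0.551]
contact_force: [0.5, 0.1, -0.2]
width: 0.0599
```

Request:
play_rows:
  steps:
    - [0.3,0.05,0,0,0]
    - [0.3,0,0,0,0]

```text
clock: 5.7
position: [0.4968, -0.006, 0.1264]
ee_rot: [-0.443, -0.551, -0.444, 0.551]
contact_force: [-0.1, -0.3, 0.4]
width: 0.0596
```

Run:
```python
from h import *
st()
im,d=manip.get_image("scene"); cv2.imwrite("pics/s1.png",cv2.resize(im[110:260,270:450,::-1],None,fx=4,fy=4,interpolation=cv2.INTER_CUBIC))
```

```text
t 5.7 tcp [ 0.4968 -0.006   0.1264] line frame x,y mm 0.1 -89.4 grasp over mat 60.4 F [-0.1 -0.3  0.4] w 0.0596
tool y yaw -0.21521849864457704 twist(about tool x, down => -yaw) deg 0.016128839592946056 q6 0.06290072950049228
[[-0.     0.977 -0.214]
 [ 0.    -0.214 -0.977]
 [-1.    -0.    -0.   ]]
```

View pics/s1.png

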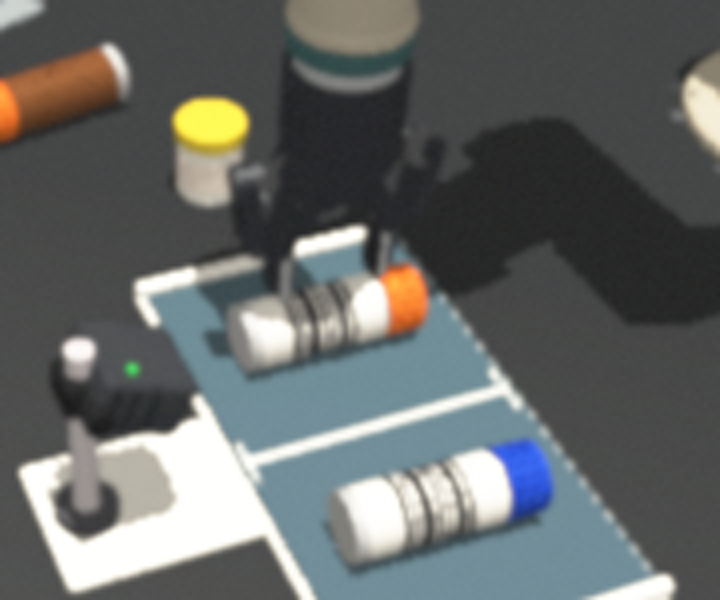

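The crop shows both fingers, at about (285,280) and (380,265), just above the orange canister's upper back. Blue is untouched. I'll continue down gently.

Request:
play_rows:
  steps:
    - [0.3,0.05,0,0,0]
    - [0.3,0,0,0,0]

```text
clock: 5.95
position: [0.4968, -0.006, 0.1249]
ee_rot: [-0.443, -0.551, -0.444, 0.551]
contact_force: [-0.3, 0.4, -0.5]
width: 0.0596
```

Request:
play_rows:
  steps:
    - [0.3,0.04,0,0,0]
    - [0.3,0,0,0,0]

```text
clock: 6.15
position: [0.4968, -0.0059, 0.1238]
ee_rot: [-0.443, -0.551, -0.443, 0.551]
contact_force: [0.6, 0.2, -0.0]
width: 0.06
```

Request:
play_rows:
  steps:
    - [0.3,0.04,0,0,0]
    - [0.3,0,0,0,0]

```text
clock: 6.35
position: [0.4969, -0.0059, 0.1235]
ee_rot: [0.443, 0.551, 0.443, -0.551]
contact_force: [-0.8, 0.4, 6.2]
width: 0.0596
```

Request:
play_rows:
  steps:
    - [0.3,0.04,0,0,0]
    - [0.3,0,0,0,0]

```text
clock: 6.55
position: [0.497, -0.0059, 0.1233]
ee_rot: [0.444, 0.551, 0.443, -0.551]
contact_force: [-3.2, -0.1, 14.3]
width: 0.0599
```

Request:
play_rows:
  steps:
    - [0.3,0,0,-0.13,0]
    - [0.3,0,0,-0.13,0]
    - [0.3,0,0,-0.13,0]
    - [0.3,0,0,0,0]

```text
clock: 6.95
position: [0.4996, 0.0059, 0.1233]
ee_rot: [0.444, 0.551, 0.443, -0.55]
contact_force: [-3.5, 0.5, 14.9]
width: 0.06
```

```bash
cat >> h.py <<'E'
def can():
    im,d=manip.get_image("top"); hsv=cv2.cvtColor(im,cv2.COLOR_RGB2HSV); W=pose(im,d); h=W[...,2]
    L=(W[...,:2]-MID); lx=L@U; ly=L@N
    msk=((h>.03)&(h<.0665)&(abs(lx)<.1)&(ly>-.13)&(ly<.15)).astype(np.uint8)
    n,l,s,c=cv2.connectedComponentsWithStats(msk)
    for i in range(1,n):
        if s[i,4]>80:
            p=np.c_[lx[l==i],ly[l==i]].astype(np.float32)*1000
            (cx,cy),(a,b),ang=cv2.minAreaRect(p); e,V=np.linalg.eigh(np.cov(p.T)); ax=V[:,1]*np.sign(V[0,1])
            print("can: x %.1f y %.1f size %.1f %.1f yaw %.3f n %d zmax %.4f"%(cx,cy,a,b,np.arctan2(ax[1],ax[0]),s[i,4],h[l==i].max()))
    o=(hsv[...,0]<15)&(hsv[...,1]>140)&(hsv[...,2]>120)&(abs(lx)<.1)&(ly>-.13)&(ly<.1)
    if o.sum(): print("orange px mean line x,y mm",lx[o].mean()*1e3,ly[o].mean()*1e3,o.sum())
    return im
def scene(f,box=(110,260,270,450),k=4):
    im,d=manip.get_image("scene"); cv2.imwrite(f,cv2.resize(im[box[0]:box[1],box[2]:box[3],::-1],None,fx=k,fy=k,interpolation=cv2.INTER_CUBIC))
E
python3 - <<'E'
from h import *
st()
im=can(); scene("pics/s2.png")
cv2.imwrite("pics/z2.png",cv2.resize(im[180:310,225:425,::-1],None,fx=4,fy=4,interpolation=cv2.INTER_CUBIC))
E
```

```text
t 6.95 tcp [0.4996 0.0059 0.1233] line frame x,y mm 0.3 -77.2 grasp over mat 57.3 F [-3.5  0.5 14.9] w 0.06
tool y yaw -0.21493248167446796 twist(about tool x, down => -yaw) deg 0.03251640484931715 q6 0.08672152236304596
[[ 0.001  0.977 -0.213]
 [ 0.    -0.213 -0.977]
 [-1.     0.001 -0.001]]
can: x 5.7 y 85.8 size 43.2 124.0 yaw -0.028 n 777 zmax 0.0626
orange px mean line x,y mm 33.49284719997773 -72.37741420940566 5
```

View pics/s2.png

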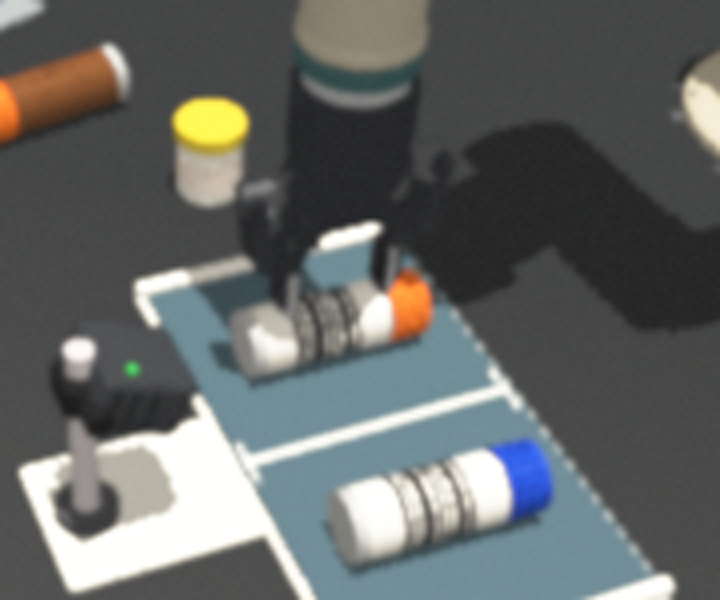

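View pics/z2.png

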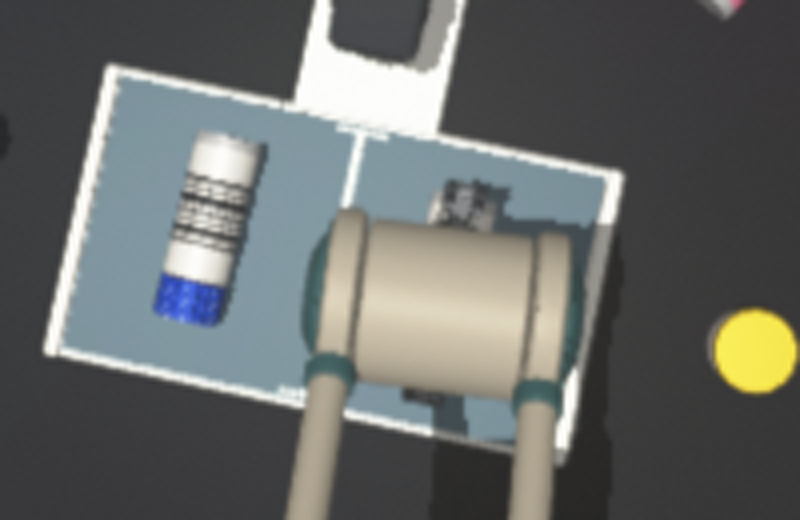

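The canister has rolled a few mm in the scene view, where its cap moved from (405,300) to (410,305). The friction drive works, so I continue the stroke.

Request:
play_rows:
  steps:
    - [0.3,0,0,-0.13,0]
    - [0.3,0,0,-0.13,0]
    - [0.3,0,0,-0.13,0]
    - [0.3,0,0,-0.13,0]
    - [0.3,0,0,0,0]
    - [0.3,-0.2,0,0,0]
    - [0.3,-0.2,0,0,0]

```text
clock: 7.75
position: [0.5027, 0.0207, 0.1338]
ee_rot: [0.443, 0.551, 0.443, -0.551]
contact_force: [0.7, -0.8, -0.8]
width: 0.0596
```

Run:
```python
from h import *
st()
scene("pics/s3.png")
for r in manip.mark_of("scene","orange_can"):
    p=w("scene",r["location"]); print(r["conf"],((p[:2]-MID)@U).round(4),((p[:2]-MID)@N).round(4),p[2])
```

```text
t 7.75 tcp [0.5027 0.0207 0.1338] line frame x,y mm 0.2 -62.1 grasp over mat 67.8 F [ 0.7 -0.8 -0.8] w 0.0596
tool y yaw -0.2151151223188302 twist(about tool x, down => -yaw) deg 0.022051866759817212 q6 0.11785776669883807
[[ 0.     0.977 -0.213]
 [ 0.    -0.213 -0.977]
 [-1.    -0.    -0.   ]]
0.82 0.2775 -0.2384 0.020804451658855694
0.74 -0.0003 -0.0714 0.03583445204629441
0.62 0.0905 -0.4075 0.016769349300262675
```

View pics/s3.png

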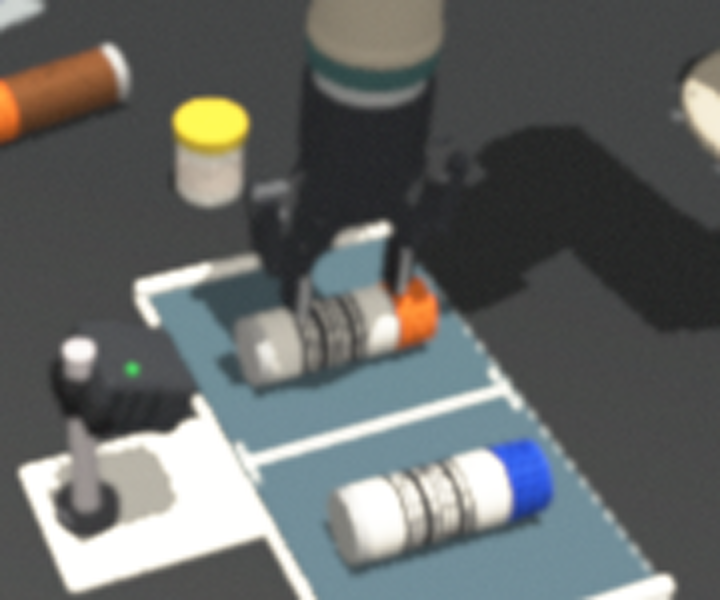

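Rolling about half the finger travel as expected (now y ≈ -70, x ≈ 0). I'll repeat the strokes.

Request:
play_rows:
  steps:
    - [0.3,0,0,0.52,0]
    - [0.3,0,0,0,0]
    - [0.3,0.2,0,0,0]
    - [0.3,0.2,0,0,0]
    - [0.3,0,0,0,0]
    - [0.3,0,0,-0.13,0]
    - [0.3,0,0,-0.13,0]
    - [0.3,0,0,-0.13,0]
    - [0.3,0,0,-0.13,0]
    - [0.3,0,0,-0.13,0]
    - [0.3,0,0,-0.13,0]
    - [0.3,0,0,-0.13,0]
    - [0.3,0,0,-0.13,0]
    - [0.3,0,0,0,0]
    - [0.3,-0.2,0,0,0]
    - [0.3,-0.2,0,0,0]

```text
clock: 9.45
position: [0.5058, 0.0364, 0.1332]
ee_rot: [-0.443, -0.551, -0.444, 0.551]
contact_force: [0.1, 0.1, 0.1]
width: 0.0593
```

Run:
```python
from h import *
st()
scene("pics/s4.png")
for r in manip.mark_of("scene","orange_can"):
    p=w("scene",r["location"]); print(r["conf"],((p[:2]-MID)@U).round(4),((p[:2]-MID)@N).round(4),p[2])
```

```text
t 9.45 tcp [0.5058 0.0364 0.1332] line frame x,y mm -0.1 -46.1 grasp over mat 67.2 F [0.1 0.1 0.1] w 0.0593
tool y yaw -0.21471638852618916 twist(about tool x, down => -yaw) deg 0.04489763022739063 q6 0.14894485550818853
[[-0.001  0.977 -0.213]
 [ 0.    -0.213 -0.977]
 [-1.    -0.001 -0.   ]]
0.92 0.2777 -0.2377 0.0224211805236303
0.9 0.0873 -0.4094 0.017558624863671397
0.84 0.0032 -0.055 0.035738824937893016
0.2 0.0038 0.0834 0.032807090106839625
```

View pics/s4.png

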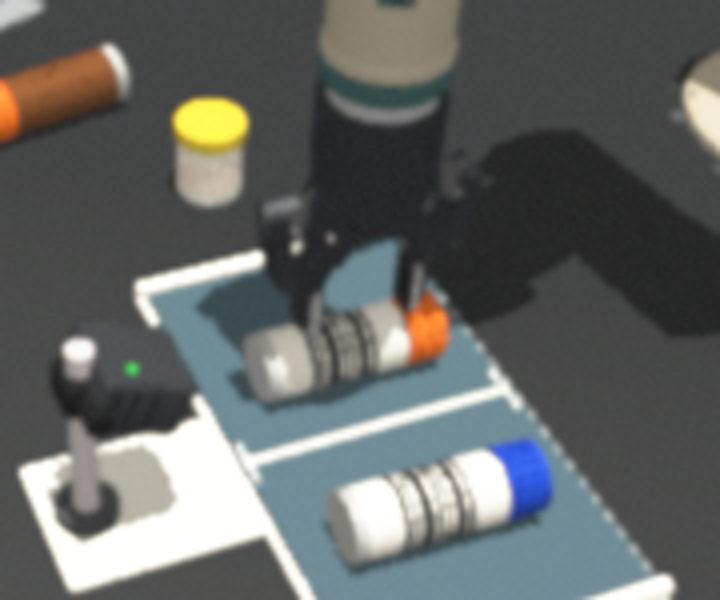

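The canister is now centred at about (347,345) in the crop, still parallel to the line, y ≈ -54. Two more identical strokes, then a proper look.

Request:
play_rows:
  steps:
    - [0.3,0,0,0.52,0]
    - [0.3,0,0,0,0]
    - [0.3,0.2,0,0,0]
    - [0.3,0.2,0,0,0]
    - [0.3,0,0,0,0]
    - [0.3,0,0,-0.13,0]
    - [0.3,0,0,-0.13,0]
    - [0.3,0,0,-0.13,0]
    - [0.3,0,0,-0.13,0]
    - [0.3,0,0,-0.13,0]
    - [0.3,0,0,-0.13,0]
    - [0.3,0,0,-0.13,0]
    - [0.3,0,0,-0.13,0]
    - [0.3,0,0,0,0]
    - [0.3,-0.2,0,0,0]
    - [0.3,-0.2,0,0,0]

```text
clock: 11.15
position: [0.5091, 0.0516, 0.1332]
ee_rot: [-0.443, -0.551, -0.444, 0.551]
contact_force: [-0.4, -0.3, -0.5]
width: 0.06
```

Run:
```python
from h import *
st()
manip.get_image("scene")
for r in manip.mark_of("scene","orange_can"):
    p=w("scene",r["location"]); print(r["conf"],((p[:2]-MID)@U).round(4),((p[:2]-MID)@N).round(4),p[2])
```

```text
t 11.15 tcp [0.5091 0.0516 0.1332] line frame x,y mm -0.2 -30.6 grasp over mat 67.2 F [-0.4 -0.3 -0.5] w 0.06
tool y yaw -0.2148270772081303 twist(about tool x, down => -yaw) deg 0.038555635912300545 q6 0.17948627642854678
[[-0.001  0.977 -0.213]
 [ 0.    -0.213 -0.977]
 [-1.    -0.001 -0.   ]]
0.61 0.2801 -0.2393 0.02295643061722299
0.58 0.0893 -0.4083 0.015174863364876627
```

Request:
play_rows:
  steps:
    - [0.3,0,0,0.52,0]
    - [0.3,0,0,0,0]
    - [0.3,0.2,0,0,0]
    - [0.3,0.2,0,0,0]
    - [0.3,0,0,0,0]
    - [0.3,0,0,-0.13,0]
    - [0.3,0,0,-0.13,0]
    - [0.3,0,0,-0.13,0]
    - [0.3,0,0,-0.13,0]
    - [0.3,0,0,-0.13,0]
    - [0.3,0,0,-0.13,0]
    - [0.3,0,0,-0.13,0]
    - [0.3,0,0,-0.13,0]
    - [0.3,0,0,0,0]
    - [0.3,-0.2,0,0,0]
    - [0.3,-0.2,0,0,0]

```text
clock: 12.85
position: [0.5124, 0.0668, 0.1332]
ee_rot: [-0.443, -0.55, -0.444, 0.551]
contact_force: [0.8, -0.7, 0.2]
width: 0.0599
```

Run:
```python
from h import *
st()
scene("pics/s5.png")
for r in manip.mark_of("scene","orange_can"):
    p=w("scene",r["location"]); print(r["conf"],((p[:2]-MID)@U).round(4),((p[:2]-MID)@N).round(4),p[2])
```

```text
t 12.85 tcp [0.5124 0.0668 0.1332] line frame x,y mm -0.2 -15.0 grasp over mat 67.2 F [ 0.8 -0.7  0.2] w 0.0599
tool y yaw -0.21476658555259337 twist(about tool x, down => -yaw) deg 0.042021552470324 q6 0.20947266210363416
[[-0.001  0.977 -0.213]
 [ 0.    -0.213 -0.977]
 [-1.    -0.001  0.   ]]
0.83 -0.001 -0.0203 0.033620816956109176
0.82 0.2784 -0.2372 0.023109188749665752
0.7 0.0888 -0.4099 0.01541272874729835
```

View pics/s5.png

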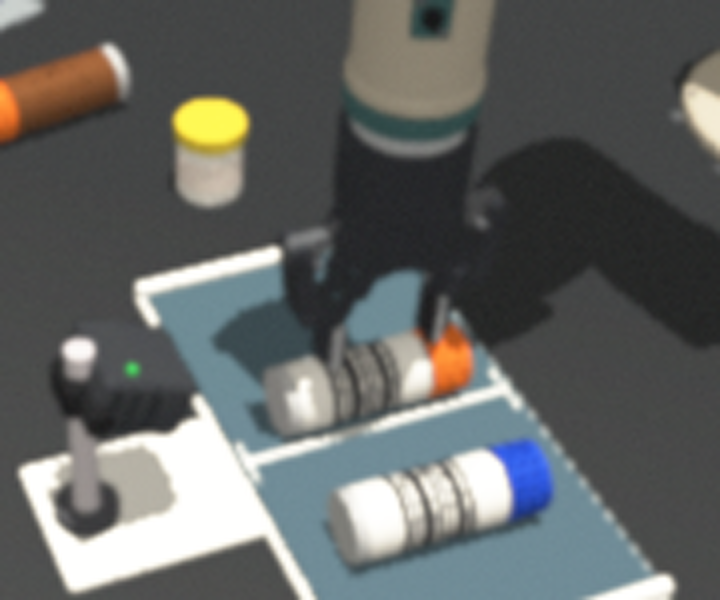

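The canister is just right of the line and parallel to it, y ≈ -21. After one more stroke I'll back off to the right and measure from above.

Request:
play_rows:
  steps:
    - [0.3,0,0,0.52,0]
    - [0.3,0,0,0,0]
    - [0.3,0.2,0,0,0]
    - [0.3,0.2,0,0,0]
    - [0.3,0,0,0,0]
    - [0.3,0,0,-0.13,0]
    - [0.3,0,0,-0.13,0]
    - [0.3,0,0,-0.13,0]
    - [0.3,0,0,-0.13,0]
    - [0.3,0,0,-0.13,0]
    - [0.3,0,0,-0.13,0]
    - [0.3,0,0,-0.13,0]
    - [0.3,0,0,-0.13,0]
    - [0.3,0,0,0,0]
    - [0.3,-0.2,0,0,0]
    - [0.3,-0.2,0,0,0]

```text
clock: 14.55
position: [0.5158, 0.0821, 0.1332]
ee_rot: [-0.443, -0.55, -0.444, 0.551]
contact_force: [0.0, 0.4, 0.1]
width: 0.0598
```

Request:
play_rows:
  steps:
    - [0.3,-1,0,0,0]
    - [0.3,-1,0,0,0]
    - [0.3,0,0,1,0]
    - [0.3,0,0,1,0]
    - [0.3,0,0,1,0]
    - [0.3,0,0,1,0]
    - [0.3,0,0,1,0]
    - [0.3,0,0,1,0]
    - [0.3,0,0,0,0]

```text
clock: 15.45
position: [0.4772, -0.0968, 0.1931]
ee_rot: [-0.443, -0.551, -0.442, 0.552]
contact_force: [-0.6, 0.4, -0.6]
width: 0.06
```

Run:
```python
from h import *
st()
im=can()
cv2.imwrite("pics/z6.png",cv2.resize(im[180:310,225:425,::-1],None,fx=4,fy=4,interpolation=cv2.INTER_CUBIC))
```

```text
t 15.45 tcp [ 0.4772 -0.0968  0.1931] line frame x,y mm 0.4 -182.4 grasp over mat 127.1 F [-0.6  0.4 -0.6] w 0.06
tool y yaw -0.2185888933483544 twist(about tool x, down => -yaw) deg -0.17698055222673928 q6 -0.12313903159420889
[[-0.001  0.976 -0.217]
 [-0.001 -0.217 -0.976]
 [-1.    -0.     0.001]]
can: x 5.6 y 85.7 size 43.9 124.1 yaw -0.028 n 782 zmax 0.0619
can: x 0.2 y -4.9 size 43.9 124.3 yaw -0.008 n 781 zmax 0.0633
orange px mean line x,y mm -46.0646768666869 -6.9754509738374875 144
```

View pics/z6.png

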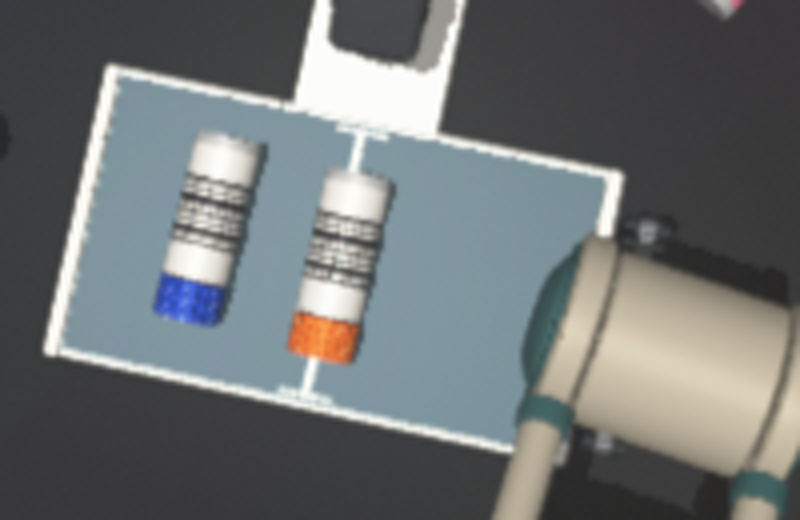

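The top view shows the orange canister over the line at y = -4.9 mm, yaw -0.008, x = 0.2. That is within tolerance, but calibration error makes the margin thin, so I'll nudge it about 5 mm more.

Request:
play_rows:
  steps:
    - [0.3,0,0,-0.95,0]
    - [0.3,0,0,-0.95,0]
    - [0.3,0,0,-0.95,0]
    - [0.3,0,0,-0.95,0]
    - [0.3,0,0,-0.95,0]
    - [0.3,0,0,-0.95,0]
    - [0.3,1,0,0,0]
    - [0.3,1,0,0,0]
    - [0.3,0,0,0,0]
    - [0.3,0,0,0,0]

```text
clock: 16.5
position: [0.5139, 0.0737, 0.1333]
ee_rot: [-0.443, -0.55, -0.444, 0.551]
contact_force: [0.5, 0.3, 0.6]
width: 0.0598
```

Run:
```python
from h import *
st()
```

```text
t 16.5 tcp [0.5139 0.0737 0.1333] line frame x,y mm -0.2 -8.0 grasp over mat 67.3 F [0.5 0.3 0.6] w 0.0598
tool y yaw -0.21434733553622634 twist(about tool x, down => -yaw) deg 0.06604280896893748 q6 0.2221494238575667
[[-0.002  0.977 -0.213]
 [ 0.    -0.213 -0.977]
 [-1.    -0.002 -0.   ]]
```

Request:
play_rows:
  steps:
    - [0.3,0.2,0,0,0]
    - [0.3,0.2,0,0,0]
    - [0.3,0,0,0,0]
    - [0.3,0,0,-0.11,0]
    - [0.3,0,0,-0.11,0]
    - [0.3,0,0,-0.11,0]
    - [0.3,0,0,0,0]
    - [0.3,0,0,0,0]
    - [0.3,-0.2,0,0,0]
    - [0.3,-0.2,0,0,0]
    - [0.3,-1,0,0,0]
    - [0.3,-1,0,0,0]
    - [0.3,-1,0,0,0]
    - [0.3,0,0,1,0]
    - [0.3,0,0,1,0]
    - [0.3,0,0,1,0]
    - [0.3,0,0,1,0]
    - [0.3,0,0,1,0]
    - [0.3,0,0,1,0]
    - [0.3,0,0,0,0]

```text
clock: 18.5
position: [0.4774, -0.0962, 0.224]
ee_rot: [-0.443, -0.551, -0.442, 0.552]
contact_force: [0.4, 1.5, -0.1]
width: 0.0597
```

Request:
play_rows:
  steps:
    - [0.3,0,0,0,0]
    - [0.3,0,0,0,0]
    - [0.3,0,0,0,0]
    - [0.3,0,0,0,0]
    - [0.3,0,0,0,0]
    - [0.3,0,0,0,0]

```text
clock: 19.1
position: [0.4779, -0.0929, 0.2235]
ee_rot: [0.444, 0.551, 0.444, -0.551]
contact_force: [0.7, -0.4, -0.4]
width: 0.0599
```

Run:
```python
from h import *
st()
im=can();can()
for q in ["green_can","pot","line_mid"]:
    for r in manip.mark_of("top",q): print(q,w("top",r["location"]).round(4))
cv2.imwrite("pics/z7.png",cv2.resize(im[180:310,225:425,::-1],None,fx=4,fy=4,interpolation=cv2.INTER_CUBIC))
```

```text
t 19.1 tcp [ 0.4779 -0.0929  0.2235] line frame x,y mm 0.2 -178.4 grasp over mat 157.5 F [ 0.7 -0.4 -0.4] w 0.0599
tool y yaw -0.21441936266503883 twist(about tool x, down => -yaw) deg 0.061915958477543 q6 -0.12077814678029095
[[-0.     0.977 -0.213]
 [ 0.    -0.213 -0.977]
 [-1.    -0.    -0.   ]]
can: x 5.6 y 85.8 size 43.9 123.9 yaw -0.029 n 782 zmax 0.0635
can: x 0.4 y 0.1 size 44.5 123.5 yaw -0.011 n 778 zmax 0.0627
orange px mean line x,y mm -47.42430972588107 -1.1393208163979105 150
can: x 5.5 y 85.7 size 43.4 124.4 yaw -0.027 n 776 zmax 0.0625
can: x 0.5 y 0.1 size 44.4 123.7 yaw -0.012 n 782 zmax 0.0622
orange px mean line x,y mm -46.896169644042004 -1.597195784159433 151
green_can [0.6068 0.3386 0.0618]
line_mid [0.5172 0.0836 0.009 ]
```

View pics/z7.png

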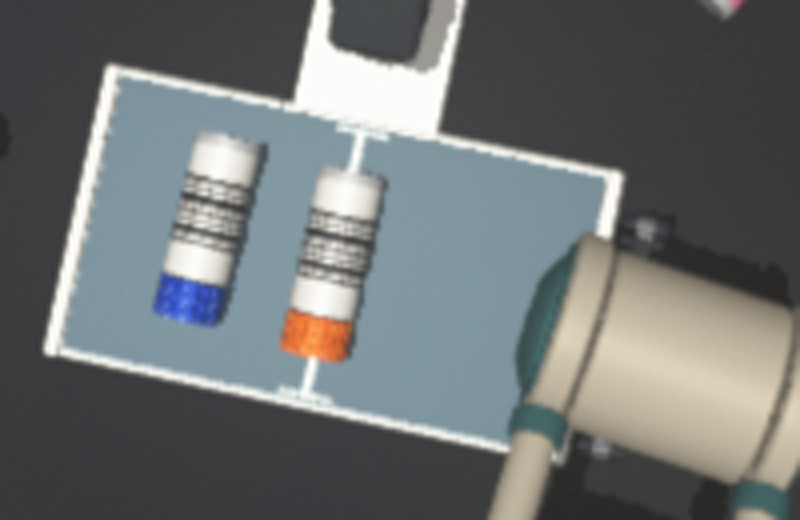

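The orange canister lies centred on the line and the line ends show symmetrically. The pot is hidden by the arm here, so I check it in the scene view before handing in.

Run:
```python
from h import *
manip.get_image("scene")
for q in ["pot","green_can","blue_can"]: 
    for r in manip.mark_of("scene",q): print(q,round(r["conf"],2),w("scene",r["location"]).round(4))
print(manip.get_state()["clock"]); print(manip.sign_off())
```

```text
pot 0.75 [ 0.4573 -0.1924 -0.0024]
green_can 0.61 [0.6013 0.3383 0.0619]
blue_can 0.66 [0.5396 0.1634 0.034 ]
19.55
the job is handed in; nothing more can be done
None
```

The orange-capped canister now lies centred on the white line, and I handed the job in at about 19.5 s. I rolled it there with six short strokes of the open fingertips across its top, plus a final 5 mm nudge. The grasp point stayed at least 57 mm above the mat at every reading, and the wrist force was about 15 N in the readings I took.

**Orange canister:** the last top view put it at x +0.5 mm and y +0.1 mm from the line's middle, turned about 0.012 rad from the line. Two pictures in a row agreed, so it was lying still.

**Rolling:** it travelled about 83 mm at half the finger speed. That is about 3.8 rad of rolling without slip; I inferred this from the travel and did not measure the turn directly.

**Other containers:** the blue canister was unchanged to about 0.2 mm. The green canister and the pot were at their starting positions within the network's noise of about 4 mm.

**Checks that missed:** in the final top view the arm hid the pot, so I confirmed it only in the scene camera. That network did not report the orange canister after one mid-way stroke.

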